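# Show the inside of the enamel pot lid to the tablet's camera

### The job

The enamel repairer is on a video call on the tablet and wants to look for chips inside the pot lid: lift the lid off the pot and hold it up to the tablet's front camera, inside of the lid squarely facing the lens, centred in front of it and about 20 cm away. Do not touch the tablet or its stand, and leave the pot, the orange measuring cup and the spoon rest where they stand. Finish while still holding the lid there, quite still and carried by the gripper alone.

Things in the scene. Friction and masses are not known exactly. Their poses are not given: they have to be found in the camera images.
- lid: Pot lid: cream enamel dome, navy rim, 188 mm across, about 0.4 kg. Origin at the centre of the rim's underside, which rests on the pot's rim; x along its wooden bar handle, z out of the lid's top through the handle. The dome rises 22 mm above the origin, the bar's top 63 mm; a collar 158 mm across reaches 8 mm below it into the pot. The inside is its hollow -z side.
- lid_bar (a point): Centre of the lid's wooden bar handle, where to grip it: 54 mm above the lid's origin along the lid's z. The bar is 80 mm long (lid's x), 20 mm wide (lid's y) and 18 mm high, with 23 mm of free space between it and the dome.
- pot: Loose cream enamel pot, 180 mm across and 95 mm high, about 1.1 kg, with two navy side handles that reach 123 mm from its axis on its own +x and -x sides. Origin at the centre of its underside, z up. The lid starts seated on its rim.
- lens (a point): Front camera: small lens in the middle of the upper bezel, 7 mm from the upper edge, of a dark tablet (203 mm wide, 135 mm up its slope, 9 mm thick) leaning on a low stand. Origin on the glass; z out of the screen along the line of sight (upwards, back to the robot's side), x up the screen's slope, y along its width. The slope, 30 to 48 degrees from horizontal, differs each time and stays.
- stand: Fixed aluminium stand: a flat base plate (125 mm deep, 150 mm wide, 8 mm thick) with a raked arm that carries the tablet on a stiff hinge behind its middle. Origin on the table, at the middle of the base plate's front edge, below the tablet's lower edge; x points to its back. With the tablet it is at most 140 mm high.
- cup_mid (a point): Centre (half-way up) of a loose orange plastic measuring cup, 86 mm across the rim, 95 mm high, its handle reaching 75 mm from the axis on its +x side. A bystander.
- rest_mid (a point): Centre (half-way up) of a loose blue ceramic spoon rest, 172 mm long (its x), 96 mm wide at the round end, 18 mm high. A bystander.
Not all that is in view belongs to the job. What is shaped like the stand but green is not meant.

How it is judged (in metres and radians):
On the way:
1. the lid is lifted clear of the pot in the gripper (contact force between the fingers and lid above 1 N and contact force between lid and pot below 0.1 N and height (world z) of lid above 0.12 m), for 0.2 s.
At the end, for the whole second after the job is handed in: Lid held in the fingers, touching neither pot nor stand, at rest (under 20 mm/s, 0.15 rad/s), inside facing the lens within 0.2 rad of square; centre of its rim plane within 30 mm of the line of sight along the screen's x and its y, and 165 to 235 mm in front of the lens (x of lid in the frame of lens between -0.03 and 0.03 m and y of lid in the frame of lens between -0.03 and 0.03 m and z of lid in the frame of lens between 0.165 and 0.235 m and angle between the z axis of lid and the z axis of lens, either way round below 0.2 rad and angle between lid's own z axis and vertical below 1.3 rad and contact force between the fingers and lid above 1 N and contact force between lid and pot below 0.1 N and contact force between lid and stand below 0.1 N and linear speed of lid below 0.02 m/s and angular speed of lid below 0.15 rad/s); the arm keeps its last pose, push and grip.
It fails at once if the tablet or its stand is touched (over 1 N) (contact force between stand and anything else above 1 N).
It fails at once if the pot is shifted more than 30 mm (distance of pot from where it was at the start of the episode above 0.03 m).
It fails at once if the measuring cup is moved more than 20 mm (distance of cup_mid from where it was at the start of the episode above 0.02 m).
It fails at once if the spoon rest is moved more than 20 mm (distance of rest_mid from where it was at the start of the episode above 0.02 m).
It also fails if it takes over 35 s, if anything falls off the work surface, if the arm or the gripper's body presses on something with over 40 N, if the wrist force passes 120 N, or if a joint passes its speed limit or range.

### The arm

A 6-joint arm with a two-finger parallel gripper is mounted at the origin on the work surface. World frame = base frame: x ahead of the robot, y to its left, z up, the work surface at z = 0. Lengths are in mm, angles in rad, forces in N, time in s.
With the tool pointing down it reaches from about 400 to 925 mm from the base axis. Payload 12.5 kg.
Tool frame: the origin (TCP) lies midway between the tips of the shut fingers; the grasp point (between the pads) lies 19 mm behind it; z points along the fingers, y is the line along which they close (so a half turn about z gives the same grasp; the last joint's range is limited). The gripper opens to 95 mm and grips with 3 to 60 N. Pads are 20 mm wide; open, the fingers measure 119 mm over their backs; the gripper's body (75 mm by 180 mm) begins 59 mm behind the grasp point.
Start: joints at [1.093, 0.491, 1.559, -0, 1.092, -0.106], TCP at [227.043, 582.321, 214.661] pointing down, gripper open.
Joint ranges: [-3.1, 3.1], [-0.84, 2.19], [0.05, 2.79], [-1.13, 4.28], [0.06, 2.93], [-2.69, 2.69]. Speed limits (rad/s): [2.22, 2.22, 2.79, 3.14, 3.14, 3.14].

### API

Orientations are given as [roll, pitch, yaw] about the fixed x, y, z axes, in that order (R = Rz(yaw) Ry(pitch) Rx(roll)).
In Python, from cell import state, read_camera, camera_info, env gives the robot as it stands.
- The arm moves only by the tool move_arm, never from a script. Its argument "commands" is a list of rows, each a list of 3 entries, a list of its own where there are three numbers: the shift along the world's x, y, z in cm, then the turn, a rotation vector about the world's x, y, z in degrees, then the opening, from 0 (shut) to 1 (fully open). A call has 1 to 10 rows; each row shifts and turns the commanded pose from where the row before left it; what a row does not reach is not made up. A row lasts 1/10 s, in which the tool goes at most 50 mm and 8.59 degrees, less where a joint would pass 70% of its speed; a pose out of reach is approached as far as the arm can. A call with a gripper value outside its range is refused whole. The fingers move at their own pace and stop on an object; the grip force is fixed at half the most. Time passes only in rows, so rows that do not move let the fingers close. It gives the time, the measured TCP pose, the force, the opening and the grip force at its end, in the units of the state.
- state(): the state, without advancing time (a new reading comes with each control period).
- read_camera(name): name is "scene" or "top" or "wrist"; returns the picture (480x640x3 uint8, blue, green, red); there is no depth.
- camera_info(name): a dict with "K" (3x3 intrinsics, pixels), "cam_to_world" (4x4, takes a point from camera to world coordinates). Camera axes: x right, y down, z forward; pixel columns grow to the right and rows downward; lengths in mm; the calibration is good to about 2 mm. A picture is of the moment at which its call begins: read the wrist's pose just before it. camera_info takes no time and is no camera call; for the wrist camera it gives the pose at the moment of the call.
- env.job_done(): hands the job in; it is judged then, once.
The state is a dict: "t": time; "joints": joint angles; "qvel": joint speeds; "tau": joint torques, N m; "eef_pos": TCP position; "tcp_rot": TCP orientation; "ft_force": force on the tool from outside, world axes, zero at the start; "moment": the same for the moment, N m; "opening": opening from 0.0 (shut) to 1.0 (fully open); "grip_force": force on a finger pad.
Only numpy, scipy, OpenCV 4.12 (cv2) and the standard library are available. Lean on these libraries where they do the work, as an engineer would, in place of code of your own. Each camera call takes 0.05 s, during which the arm holds its last target. There are 200 camera calls.

## Working session

There is one attempt and no reset: what is moved stays moved. The work goes in short steps, Python scripts to look and compute and a tool call to move; the robot and the scene stay as the last step left them, time stands still between calls to the robot, and variables do not carry over. Pictures are saved under pics/ and viewed, at most 10 in all, crops included, and the job is handed in when it is done.

Besides the shell and the picture viewer there is one more tool, called after "Request:" by a JSON object that holds its "api" and its "payload", one argument or row to a line. move_arm: Moves the arm, as the interface text tells. Its arguments: {"type":"object","properties":{"commands":{"type":"array"}},"required":["commands"]}

```bash
mkdir -p pics; ls; python3 - <<'E'
from cell import *
import cv2,numpy as np
np.set_printoptions(precision=3,suppress=True)
for n in("scene","top"):
    i=camera_info(n);print(n,i["K"],i["cam_to_world"]);cv2.imwrite(f"pics/{n}0.png",read_camera(n))
s=state();print(s)
E
```

```text
pics
scene [[473.167   0.    316.536]
 [  0.    473.167 247.349]
 [  0.      0.      1.   ]] [[  -0.674    0.573   -0.467 1020.453]
 [   0.739    0.52    -0.428  629.976]
 [  -0.002   -0.634   -0.774 1020.274]
 [   0.       0.       0.       1.   ]]
top [[485.435   0.    323.025]
 [  0.    485.435 236.126]
 [  0.      0.      1.   ]] [[  -0.02    -0.979    0.204  203.602]
 [  -1.       0.019   -0.01   157.604]
 [   0.006   -0.204   -0.979 1391.497]
 [   0.       0.       0.       1.   ]]
{'t': 0.1, 'joints': array([ 1.093,  0.491,  1.559,  0.   ,  1.092, -0.106]), 'qvel': array([-0.002, -0.001, -0.002,  0.001,  0.001, -0.   ]), 'tau': array([  0.003, -61.363, -25.861,   0.069,   0.047,  -0.   ]), 'eef_pos': array([226.943, 582.112, 214.134]), 'tcp_rot': array([-3.141, -0.   ,  2.77 ]), 'ft_force': array([-0.695,  0.464, -0.142]), 'moment': array([-0.006, -0.033,  0.022]), 'grip_force': 0.0, 'opening': 1.0016783745078968}
```

View pics/scene0.png

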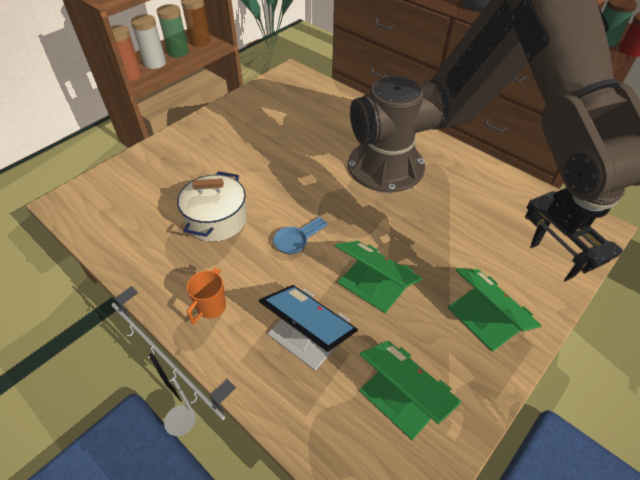

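View pics/top0.png

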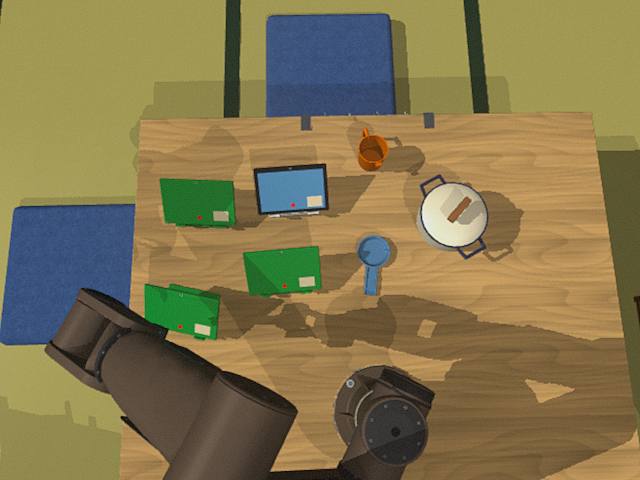

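The dark tablet is at scene (308,317) and top (291,190). The three look-alikes are green, at top (198,203), (283,271) and (182,311), so they are not meant. The lid's bar is at scene (208,184) and top (459,209). I'll confirm the tablet in one enlarged crop and measure it by masks.

```bash
cat > h.py <<'E'
import cv2,numpy as np
from cell import *
np.set_printoptions(precision=3,suppress=True)
def P(n):
    i=camera_info(n);T=np.linalg.inv(i["cam_to_world"]);return i["K"]@T[:3]
def tri(a,b,n=("scene","top")):
    X=cv2.triangulatePoints(P(n[0]),P(n[1]),np.array(a,float).T.reshape(2,-1),np.array(b,float).T.reshape(2,-1));X=(X[:3]/X[3]).T
    e=[np.abs(cv2.projectPoints(X,*ext(m),camera_info(m)["K"],None)[0][:,0]-np.array(q).reshape(-1,2)).max() for m,q in zip(n,(a,b))]
    return X,e
def ext(n):
    T=np.linalg.inv(camera_info(n)["cam_to_world"]);return cv2.Rodrigues(T[:3,:3])[0],T[:3,3]
def ray(n,p,z):
    i=camera_info(n);M=i["cam_to_world"];d=M[:3,:3]@np.linalg.inv(i["K"])@[p[0],p[1],1];return M[:3,3]+d*(z-M[2,3])/d[2]
E
python3 - <<'E'
from h import *
S=cv2.imread("pics/scene0.png");T=cv2.imread("pics/top0.png")
def quad(im,box,f,name):
    x,y,w,h=box;c=im[y:y+h,x:x+w];hsv=cv2.cvtColor(c,cv2.COLOR_BGR2HSV)
    m=f(hsv).astype(np.uint8)*255;m=cv2.morphologyEx(m,cv2.MORPH_OPEN,np.ones((2,2)))
    k=max(cv2.findContours(m,0,2)[0],key=cv2.contourArea)
    h_=cv2.convexHull(k);print(name,cv2.contourArea(k),cv2.contourArea(h_),(cv2.approxPolyN(h_,4).reshape(-1,2)+[x,y]).tolist(), (cv2.approxPolyDP(h_,3,True).reshape(-1,2)+[x,y]).tolist());return m
scr=lambda h:(h[...,0]>95)&(h[...,0]<125)&(h[...,1]>80)&(h[...,2]>90)
dark=lambda h:(h[...,2]<60)
bs,bt=(250,275,120,100),(245,155,95,70)
quad(S,bs,scr,"screenS");quad(T,bt,scr,"screenT")
a=quad(S,bs,dark,"darkS");b=quad(T,bt,dark,"darkT")
bar=lambda h:(h[...,0]<18)&(h[...,1]>110)&(h[...,2]<190)
quad(S,(185,172,45,24),bar,"barS");quad(T,(438,190,42,40),bar,"barT")
c=lambda im,b,s:cv2.resize(im[b[1]:b[1]+b[3],b[0]:b[0]+b[2]],(400,300*1),interpolation=2)
z=np.vstack([np.hstack([cv2.resize(S[275:375,250:370],(400,300),interpolation=2),cv2.resize(T[155:225,245:340],(400,300),interpolation=2)]),
 np.hstack([cv2.resize(S[165:240,165:265],(400,300),interpolation=2),cv2.resize(T[170:260,400:520],(400,300),interpolation=2)])])
cv2.imwrite("pics/crop1.png",z)
E
```

```text
screenS 1798.0 2059.0 [[354, 328], [329, 345], [266, 300], [295, 287]] [[268, 300], [295, 288], [352, 330], [327, 344]]
screenT 2267.5 2549.5 [[326, 208], [262, 213], [258, 174], [324, 169]] [[323, 169], [325, 208], [262, 212], [259, 174]]
darkS 545.0 2552.5 [[359, 330], [328, 353], [258, 301], [284, 290]] [[260, 301], [285, 290], [357, 332], [326, 351]]
darkT 188.5 1322.5 [[329, 210], [305, 212], [292, 167], [326, 164]] [[326, 165], [329, 209], [305, 211], [293, 167]]
barS 202.0 215.5 [[223, 188], [194, 188], [194, 181], [223, 179]] [[223, 181], [222, 187], [194, 187], [195, 181]]
barT 174.0 193.0 [[472, 201], [454, 223], [448, 219], [467, 197]] [[471, 200], [454, 222], [449, 220], [466, 198]]
```

View pics/crop1.png

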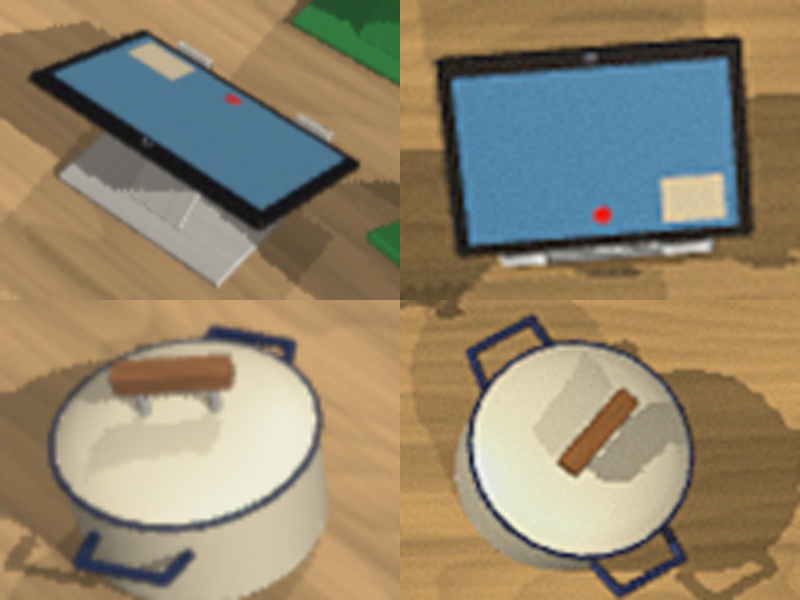

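The crop confirms it: a grey stand, a dark bezel, and the lens at scene (294,322), top (290,168), on the edge away from the robot. The lid bar ends are at scene (194,184)/(223,183) and top (468,199)/(451,220). Next I triangulate these points.

```bash
python3 - <<'E'
from h import *
s=[(259,300.3),(328,350.7),(294.4,285.3),(357.4,329.3),(294.1,322.3),(193.8,184),(223,182.8)]
t=[(325.8,164.3),(253.8,169),(328.4,209.1),(259,214.3),(290.1,168.3),(468.1,199.4),(450.7,220.1)]
X,e=tri(s,t);print(X,e)
a,b,c,d=X[:4];print("sizes",*[np.linalg.norm(v) for v in(a-b,c-d,a-c,b-d)])
# tablet frame
y=(b-a+d-c);y/=np.linalg.norm(y);x=(a-c+b-d);x/=np.linalg.norm(x);z=np.cross(x,y);z/=np.linalg.norm(z)
print("x",x,"y",y,"z",z,"slope deg",np.degrees(np.arcsin(x[2])),"yaw",np.degrees(np.arctan2(z[1],z[0])))
L=(a+b)/2-7*x;print("lens",L, "lid target",L+200*z,"bar",L+254*z)
# from the top view: rim ellipse of the lid + bar ends
T=cv2.imread("pics/top0.png");
for n,im,box in(("top",T,(405,170,100,100)),("scene",cv2.imread("pics/scene0.png"),(170,165,85,80))):
    x0,y0,w,h=box;hs=cv2.cvtColor(im[y0:y0+h,x0:x0+w],cv2.COLOR_BGR2HSV)
    m=((hs[...,1]<75)&(hs[...,2]>130)).astype(np.uint8);k=max(cv2.findContours(m,0,1)[0],key=cv2.contourArea).reshape(-1,2)+[x0,y0]
    w=np.array([ray(n,p,97)[:2] for p in k]);
    from scipy.optimize import least_squares
    # navy rim pixels
    mn=((hs[...,0]>100)&(hs[...,0]<135)&(hs[...,1]>60)&(hs[...,2]<130));q=np.argwhere(mn)[:,::-1]+[x0,y0]
    w=np.array([ray(n,p,97)[:2] for p in q]);c0=X[5:7].mean(0)[:2]
    r=least_squares(lambda v:np.hypot(*(w-v).T)-93,c0,loss="soft_l1",f_scale=2);print(n,"lid centre",r.x,len(q),np.median(abs(r.fun)))
for p in t[5:]:print(ray("top",p,95+63))
print(np.degrees(np.arctan2(*(X[6]-X[5])[1::-1])),"barlen",np.linalg.norm(X[6]-X[5]))
E
```

```text
[[ 674.42   133.447  110.044]
 [ 663.752  333.492  111.489]
 [ 561.259  129.572   46.189]
 [ 550.924  326.55    45.864]
 [ 663.237  233.173  112.717]
 [ 554.208 -241.855  150.88 ]
 [ 498.154 -190.81   149.006]] [np.float64(1.1718561659449733), np.float64(0.8110946270819568)]
sizes 200.33450120788865 197.24895807576323 129.9918403966354 130.70957017695326
x [0.867 0.041 0.497] y [-0.053  0.999  0.003] z [-0.496 -0.029  0.868] slope deg 29.782164837021384 yaw -176.6897615109704
lens [663.017 233.179 107.29 ] lid target [563.839 227.443 280.872] bar [537.06  225.894 327.739]
top lid centre [ 528.759 -217.078] 293 9.856073328241166
scene lid centre [ 546.37  -191.567] 142 10.641488982511014
[ 552.524 -239.928  158.   ]
[ 497.216 -189.715  158.   ]
137.67745226199725 barlen 75.83565302160889
```

Checks: tablet sides 200×130 mm (nominal 203×135), slope about 30°, bar height 150 mm (expected 149), bar length 76 mm (nominal 80). The lens is at about (663,233,107) and the bar at about (526,-216,149), running at -42°. Now I move above the lid for a wrist look.

Request:
{"api": "move_arm", "payload": {
  "commands": [
    [[2.2,-3,1.2],[0,0,0],1],
    [[2.2,-3,1.2],[0,0,0],1],
    [[2.2,-3,1.2],[0,0,0],1],
    [[2.2,-3,1.2],[0,0,0],1],
    [[2.2,-3,1.2],[0,0,0],1],
    [[2.2,-3,1.2],[0,0,0],1],
    [[2.2,-3,1.2],[0,0,0],1],
    [[2.2,-3,1.2],[0,0,0],1],
    [[2.2,-3,1.2],[0,0,0],1],
    [[2.2,-3,1.2],[0,0,0],1]
  ]
}}

```text
t: 1.1
eef_pos: [447.6, 280.9, 335.0]
tcp_rot: [-3.141, -0.0, 2.77]
ft_force: [0.6, 0.2, 0.3]
opening: 1.004
grip_force: 0.0
```

Request:
{"api": "move_arm", "payload": {
  "commands": [
    [[0.7,-4.8,0],[0,0,-2.1],1],
    [[0.7,-4.8,0],[0,0,-2.1],1],
    [[0.7,-4.8,0],[0,0,-2.1],1],
    [[0.7,-4.8,0],[0,0,-2.1],1],
    [[0.7,-4.8,0],[0,0,-2.1],1],
    [[0.7,-4.8,0],[0,0,-2.1],1],
    [[0.7,-4.8,0],[0,0,-2.1],1],
    [[0.7,-4.8,0],[0,0,-2.1],1],
    [[0.7,-4.8,0],[0,0,-2.1],1],
    [[0.7,-4.8,0],[0,0,-2.1],1],
    [[0,0,0],[0,0,0],1]
  ]
}}

```text
invalid input
```

Request:
{"api": "move_arm", "payload": {
  "commands": [
    [[0.7,-4.8,0],[0,0,-2.1],1],
    [[0.7,-4.8,0],[0,0,-2.1],1],
    [[0.7,-4.8,0],[0,0,-2.1],1],
    [[0.7,-4.8,0],[0,0,-2.1],1],
    [[0.7,-4.8,0],[0,0,-2.1],1],
    [[0.7,-4.8,0],[0,0,-2.1],1],
    [[0.7,-4.8,0],[0,0,-2.1],1],
    [[0.7,-4.8,0],[0,0,-2.1],1],
    [[0.7,-4.8,0],[0,0,-2.1],1],
    [[0.7,-4.8,0],[0,0,-2.1],1]
  ]
}}

```text
t: 2.1
eef_pos: [516.8, -199.7, 334.5]
tcp_rot: [3.142, -0.0, 2.402]
ft_force: [1.3, 0.9, 0.4]
opening: 0.999
grip_force: 0.0
```

Request:
{"api": "move_arm", "payload": {
  "commands": [
    [[0,0,0],[0,0,0],1],
    [[0,0,0],[0,0,0],1],
    [[0,0,0],[0,0,0],1]
  ]
}}

```text
t: 2.4
eef_pos: [516.9, -196.8, 334.5]
tcp_rot: [3.141, -0.001, 2.404]
ft_force: [0.2, -0.1, 0.3]
opening: 0.998
grip_force: 0.0
```

```bash
python3 - <<'E'
from h import *
print(camera_info("wrist"),state()["eef_pos"],state()["tcp_rot"]);im=read_camera("wrist");cv2.imwrite("pics/w1.png",im)
E
```

```text
{'K': array([[350.267,   0.   , 320.196],
       [  0.   , 350.267, 234.034],
       [  0.   ,   0.   ,   1.   ]]), 'cam_to_world': array([[   0.672,    0.708,    0.218,  454.076],
       [   0.741,   -0.643,   -0.197, -139.881],
       [   0.001,    0.294,   -0.956,  504.926],
       [   0.   ,    0.   ,    0.   ,    1.   ]])} [ 516.851 -196.808  334.545] [ 3.141 -0.001  2.404]
```

View pics/w1.png

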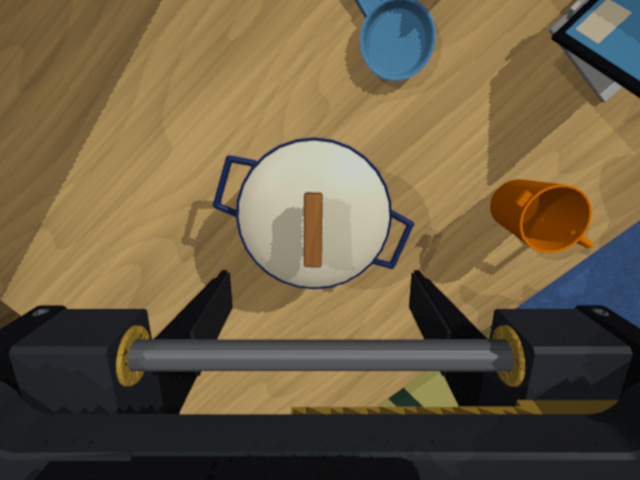

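The wrist view shows the bar from (313.5,193) to (313.5,267), 304–322 wide, with the lid rim at x 238–391 and y 138–289. It is free of clutter.

```bash
python3 - <<'E'
from h import *
im=cv2.imread("pics/w1.png");hs=cv2.cvtColor(im[180:280,290:340],cv2.COLOR_BGR2HSV)
m=((hs[...,0]<15)&(hs[...,1]>120)).astype(np.uint8);k=max(cv2.findContours(m,0,2)[0],key=cv2.contourArea);r=cv2.minAreaRect(k);b=cv2.boxPoints(r)+[290,180];print(b)
W=np.array([ray("wrist",p,158) for p in b]);c=W.mean(0);print(W,c,[np.linalg.norm(W[i]-W[i-1]) for i in(0,1)])
for i in(0,1):d=W[i]-W[i-1];print(np.degrees(np.arctan2(d[1],d[0])))
R=cv2.Rodrigues(np.zeros(3))[0]
from scipy.spatial.transform import Rotation as Q
s=state();y=Q.from_euler("xyz",s["tcp_rot"]).as_matrix()[:,1];print("tool y ang",np.degrees(np.arctan2(y[1],y[0])))
print("shift cm",(np.r_[c[:2],130]-s["eef_pos"])/10)
for p,h in(((238,213),95),((391,213),95),((313,138),95),((313,289),95)):print(ray("wrist",p,97))
E
```

```text
[[303.353 263.588]
 [304.353 259.588]
 [306.    260.   ]
 [305.    264.   ]]
[[ 545.83  -246.429  158.   ]
 [ 543.208 -242.536  158.   ]
 [ 544.725 -241.56   158.   ]
 [ 547.352 -245.451  158.   ]] [ 545.279 -243.994  158.   ] [np.float64(1.809608238489791), np.float64(4.693375875103242)]
-147.29042780698222
123.95131966050803
tool y ang 47.77852223154756
shift cm [  2.834  -4.748 -20.477]
[ 461.856 -278.786   97.   ]
[ 584.851 -143.118   97.   ]
[ 458.301 -153.753   97.   ]
[ 595.834 -279.895   97.   ]
```

```bash
python3 - <<'E'
from h import *
a=ray("wrist",(313.5,192.5),158);b=ray("wrist",(313.3,267.5),158);c=(a+b)/2;d=b-a
print(a,b,c,np.linalg.norm(d),np.degrees(np.arctan2(d[1],d[0])),"shift cm",(np.r_[c[:2],131]-state()["eef_pos"])/10)
E
```

```text
[ 496.77  -186.821  158.   ] [ 556.251 -241.62   158.   ] [ 526.51  -214.221  158.   ] 80.8754846141865 -42.65366654421231 shift cm [  0.957  -1.771 -20.377]
```

Length 81 mm and angle -42.7° agree with the first measurement. I descend and close.

Request:
{"api": "move_arm", "payload": {
  "commands": [
    [[0.5,-0.9,0],[0,0,0],1],
    [[0.5,-0.8,0],[0,0,0],1],
    [[0,0,-4],[0,0,0],1],
    [[0,0,-4],[0,0,0],1],
    [[0,0,-3.5],[0,0,0],1],
    [[0,0,-3],[0,0,0],1],
    [[0,0,-2.5],[0,0,0],1],
    [[0,0,-2],[0,0,0],1],
    [[0,0,-1.4],[0,0,0],1],
    [[0,0,0],[0,0,0],1]
  ]
}}

```text
t: 3.45
eef_pos: [526.8, -214.5, 128.9]
tcp_rot: [-3.141, -0.003, 2.404]
ft_force: [-0.4, 0.2, 0.1]
opening: 1.0
grip_force: 0.0
```

Request:
{"api": "move_arm", "payload": {
  "commands": [
    [[0,0,0],[0,0,0],0],
    [[0,0,0],[0,0,0],0],
    [[0,0,0],[0,0,0],0],
    [[0,0,0],[0,0,0],0],
    [[0,0,0],[0,0,0],0],
    [[0,0,0],[0,0,0],0],
    [[0,0,0],[0,0,0],0],
    [[0,0,0],[0,0,0],0],
    [[0,0,0],[0,0,0],0],
    [[0,0,0],[0,0,0],0]
  ]
}}

```text
t: 4.45
eef_pos: [527.0, -214.8, 130.6]
tcp_rot: [-3.141, -0.0, 2.403]
ft_force: [-2.0, -1.7, 0.9]
opening: 0.218
grip_force: 1.3
```

Request:
{"api": "move_arm", "payload": {
  "commands": [
    [[0,0,0],[0,0,0],0],
    [[0,0,0],[0,0,0],0],
    [[0,0,0],[0,0,0],0],
    [[0,0,0.5],[0,0,0],0],
    [[0,0,0.5],[0,0,0],0],
    [[0,0,1],[0,0,0],0],
    [[0,0,1],[0,0,0],0],
    [[0,0,2],[0,0,0],0],
    [[0,0,2],[0,0,0],0],
    [[0,0,2],[0,0,0],0]
  ]
}}

```text
t: 5.45
eef_pos: [527.0, -214.6, 222.3]
tcp_rot: [3.141, 0.0, 2.403]
ft_force: [-0.1, 0.1, -3.4]
opening: 0.21
grip_force: 30.0
```

Request:
{"api": "move_arm", "payload": {
  "commands": [
    [[0,0,2],[0,0,0],0],
    [[0,0,2],[0,0,0],0],
    [[0,0,2],[0,0,0],0],
    [[0,0,2],[0,0,0],0],
    [[0,0,2],[0,0,0],0],
    [[0,0,1],[0,0,0],0],
    [[0,0,0],[0,0,0],0],
    [[0,0,0],[0,0,0],0]
  ]
}}

```text
t: 6.25
eef_pos: [526.7, -214.5, 330.1]
tcp_rot: [-3.142, -0.001, 2.403]
ft_force: [-0.5, -0.4, -3.9]
opening: 0.207
grip_force: 30.0
```

```bash
cat > g.py <<'E'
from h import *
from scipy.spatial.transform import Rotation as Q
L=np.array([663,233.2,107.3]);z=np.array([-.496,-.029,.868]);z/=np.linalg.norm(z)
s=state();R0=Q.from_euler("xyz",s["tcp_rot"])
tz=-z;ty=np.array([1,0,0.]);ty-=tz*(ty@tz);ty/=np.linalg.norm(ty);R1=Q.from_matrix(np.c_[np.cross(ty,tz),ty,tz])
print("pos",s["eef_pos"],"ft",s["ft_force"],"shift cm",(L+235*z-s["eef_pos"])/10,"turn deg",np.degrees((R1*R0.inv()).as_rotvec()))
# same in two steps: yaw about world z then tilt
print("joints",s["joints"])
E
python3 g.py; python3 -c "
from h import *
cv2.imwrite('pics/w2.png',read_camera('wrist'))"
```

```text
pos [ 526.737 -214.515  330.122] ft [-0.459 -0.427 -3.873] shift cm [ 1.972 44.09  -1.887] turn deg [ 14.101 -27.236 -47.1  ]
joints [-0.503  0.314  1.531  0.     1.297 -1.335]
```

View pics/w2.png

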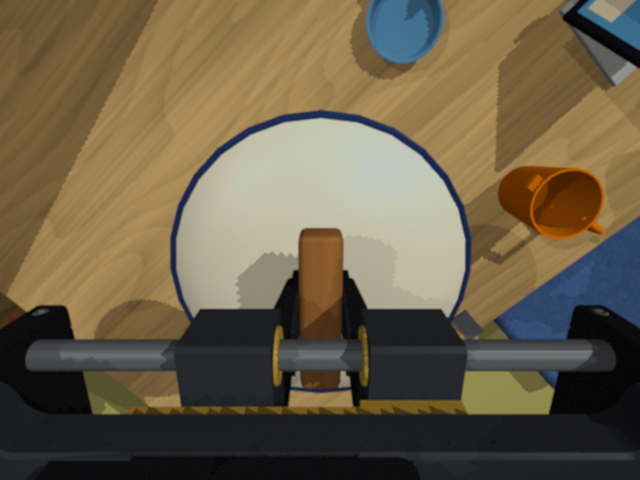

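The lid hangs level in the pads with 3.9 N of weight and a 30 N grip. Now I carry it and turn it to face the lens over 20 rows.

Request:
{"api": "move_arm", "payload": {
  "commands": [
    [[0.1,1,0],[0.7,-1.36,-2.35],0],
    [[0.1,2.2,0],[0.7,-1.36,-2.35],0],
    [[0.1,2.3,0],[0.7,-1.36,-2.35],0],
    [[0.1,2.3,0],[0.7,-1.36,-2.35],0],
    [[0.1,2.3,0],[0.7,-1.36,-2.35],0],
    [[0.1,2.3,0],[0.7,-1.36,-2.35],0],
    [[0.1,2.3,0],[0.7,-1.36,-2.35],0],
    [[0.1,2.3,0],[0.7,-1.36,-2.35],0],
    [[0.1,2.3,0],[0.7,-1.36,-2.35],0],
    [[0.1,2.3,0],[0.7,-1.36,-2.35],0]
  ]
}}

```text
t: 7.3
eef_pos: [536.6, 2.2, 329.6]
tcp_rot: [2.88, 0.038, 1.984]
ft_force: [0.4, 1.2, -2.7]
opening: 0.209
grip_force: 30.0
```

Request:
{"api": "move_arm", "payload": {
  "commands": [
    [[0.1,2.3,0],[0.7,-1.36,-2.35],0],
    [[0.1,2.3,0],[0.7,-1.36,-2.35],0],
    [[0.1,2.3,0],[0.7,-1.36,-2.35],0],
    [[0.1,2.3,0],[0.7,-1.36,-2.35],0],
    [[0.1,2.3,-0.2],[0.7,-1.36,-2.35],0],
    [[0.1,2.3,-0.3],[0.7,-1.36,-2.35],0],
    [[0.1,2.3,-0.3],[0.7,-1.36,-2.35],0],
    [[0.1,2.3,-0.4],[0.7,-1.36,-2.35],0],
    [[0.1,2.3,-0.4],[0.7,-1.36,-2.35],0],
    [[0.1,1.8,-0.3],[0.7,-1.36,-2.35],0]
  ]
}}

```text
t: 8.3
eef_pos: [546.4, 227.4, 310.1]
tcp_rot: [2.625, -0.031, 1.571]
ft_force: [-0.0, -0.5, -2.6]
opening: 0.21
grip_force: 30.0
```

Request:
{"api": "move_arm", "payload": {
  "commands": [
    [[0,0,0],[0,0,0],0],
    [[0,0,0],[0,0,0],0],
    [[0,0,0],[0,0,0],0],
    [[0,0,0],[0,0,0],0],
    [[0,0,0],[0,0,0],0]
  ]
}}

```text
t: 8.8
eef_pos: [547.2, 225.6, 311.8]
tcp_rot: [2.624, -0.031, 1.571]
ft_force: [-0.3, -0.0, -4.4]
opening: 0.207
grip_force: 30.0
```

```bash
python3 g.py; python3 - <<'E'
from h import *
cv2.imwrite('pics/s3.png',read_camera('scene'));cv2.imwrite('pics/t3.png',read_camera('top'));cv2.imwrite('pics/w3.png',read_camera('wrist'))
a=cv2.imread('pics/s3.png')[150:400,170:470];b=cv2.imread('pics/t3.png')[110:310,200:400]
w=cv2.imread('pics/w3.png')
cv2.imwrite('pics/c3.png',np.hstack([cv2.resize(a,(400,333)),cv2.resize(w,(400,333))]))
E
```

```text
pos [547.204 225.608 311.792] ft [-0.297 -0.013 -4.421] shift cm [-0.075  0.078 -0.054] turn deg [ 0.138 -0.058 -0.016]
joints [ 0.345  0.197  1.843 -0.248  0.616  0.52 ]
```

View pics/c3.png

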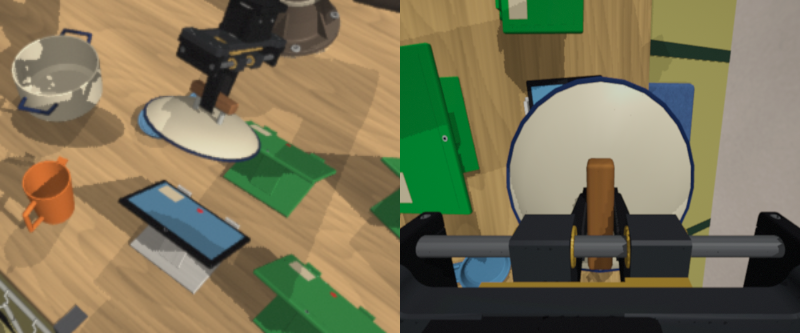

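View pics/t3.png

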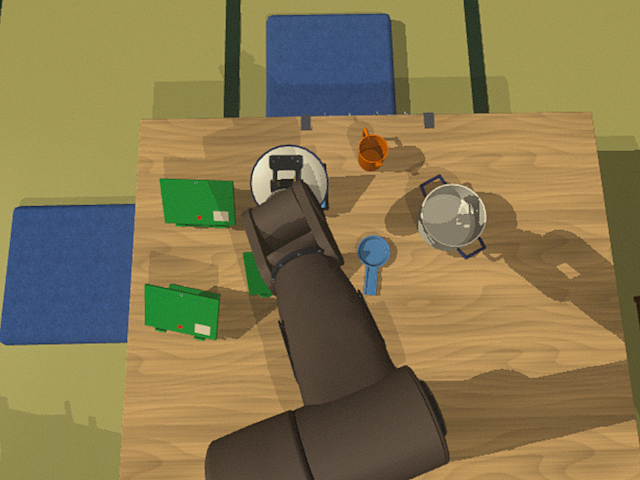

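The wrist view shows the lid in the same place in the gripper as before the carry, so nothing slipped. It is above the tablet with its inside towards the lens. The pot, cup and spoon rest have not moved, and the pose is within 1 mm of the computed target. I hand the job in.

```bash
python3 -c "
from cell import *
print(abs(state()['qvel']).max());print(env.job_done())"
```

```text
0.0052302054524382005
the job is handed in; nothing more can be done
None
```

I handed the job in with the lid held still in the gripper, its inside facing the tablet's lens about 200 mm away by my measurements; the pot, measuring cup, spoon rest, tablet and stand show no sign of being touched or moved, and no verdict came back.

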